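# Level the marble pouring slab with a spirit level

## Robot

A 6-joint arm with a two-finger parallel gripper is mounted at the origin on a cart in front of the work surface, level with it; the furniture and walls round the work are solid. World frame = base frame: x ahead of the robot, y to its left, z up, the work surface at z = 0. Lengths are in mm, angles in rad, forces in N, time in s.
With the tool pointing down it reaches from about 350 to 775 mm from the base axis. Payload 7.3 kg.
Tool frame: the origin (TCP) lies on the centre line of the jaws, within the pads' length; the fingertips stand 17 mm ahead of it and the grasp point (between the pads) lies 2 mm behind it; z points along the fingers, y is the line along which they close (so a half turn about z gives the same grasp; the last joint's range is limited). The gripper opens to 92 mm and grips with 3 to 60 N. Pads are 19 mm wide; open, the fingers measure 130 mm over their backs; the gripper's body (75 mm by 190 mm) begins 47 mm behind the grasp point.
Start: joints at [1.172, 0.342, 1.524, -0, 1.275, -0.146], TCP at [131.294, 508.336, 243.741] pointing down, gripper open.
Joint ranges: [-2.53, 2.53], [-0.77, 2.02], [0.04, 2.7], [-1, 4.14], [0.28, 2.66], [-3.11, 3.11]. Speed limits (rad/s): [2.57, 2.57, 3.14, 3.14, 3.14, 3.14].

## Interface

Orientations are given as [roll, pitch, yaw] about the fixed x, y, z axes, in that order (R = Rz(yaw) Ry(pitch) Rx(roll)).
In Python, from plant import bot gives the robot as it stands. The module is installed in compiled form; this text tells all that it offers.
- The arm moves only by the shell command python3 -m pendant 'ROWS'. ROWS is JSON, a list of rows, each a list of 3 entries, a list of its own where there are three numbers: the shift along the world's x, y, z as a fraction of full scale, then the turn, a rotation vector about the world's x, y, z as a fraction of full scale, then the opening, from -1 (shut) to 1 (fully open), so that 0 is half open. In form: [[[tx, ty, tz], [rx, ry, rz], claw], ...]. A call has exactly 10 rows; each row shifts and turns the commanded pose from where the row before left it; what a row does not reach is not made up. Full scale, the value 1, is 30 mm for a shift and 0.12 rad for a turn. A row lasts 1/12 s, in which the tool goes at most 41.7 mm and 7.16 degrees, less where a joint would pass 70% of its speed; a pose out of reach is approached as far as the arm can. A call with a number of a shift or a turn outside -1 to 1 is refused whole. A call with a gripper value outside its range is refused whole. The fingers move at their own pace and stop on an object; the grip force is fixed at half the most. Time passes only in rows, so rows that do not move let the fingers close, or fill a call up. It gives the time, the measured TCP pose, the force, the opening and the grip force at its end, in the units of the state.
- bot.get_obs(): the state, without advancing time (a new reading comes with each control period).
- bot.capture(name): name is "scene" or "top" or "wrist"; returns the picture (420x560x3 uint8, blue, green, red); there is no depth.
- bot.camera_params(name): a dict with "fovy" (degrees; the focal length in pixels is half the picture's height over the tangent of half this angle, whatever the lens; pixels are square), "cx", "cy" (the principal point, pixels), "camera_from_world" (4x4, takes a point from world to camera coordinates). Camera axes: x right, y down, z forward; pixel columns grow to the right and rows downward; lengths in mm; the calibration is good to about 2 mm. The wrist camera is an equidistant fisheye: a pixel r from the principal point sees the ray r / f radians off the axis. A picture is of the moment at which its call begins: read the wrist's pose just before it. camera_params takes no time and is no camera call; for the wrist camera it gives the pose at the moment of the call.
- bot.close_job(): hands the job in; it is judged then, once.
The state is a dict: "time": time; "joint_positions": joint angles; "dq": joint speeds; "tau": joint torques, N m; "tool_pos": TCP position; "tcp_rot": TCP orientation; "contact_force": force on the tool from outside, world axes, zero at the start; "moment": the same for the moment, N m; "grip_width": finger opening in mm; "finger_force": force on a finger pad.
Only numpy, scipy, OpenCV 4.12 (cv2) and the standard library are available. Lean on these libraries where they do the work, as an engineer would, in place of code of your own. Each camera call takes 0.05 s, during which the arm holds its last target. There are 200 camera calls.

## Task

One end of the marble slab for pouring caramel stands too low on its screw jack. First lay the spirit level on the slab, lengthwise across the middle, and let go of it to read which end is low; then raise that end with its own jack's knob until the bubble rests centred between its two lines, leaving the other jack, which is at the right height, as it is set and not shoving the slab or disturbing the crockery and jars. Finish with the fingertips pressing down on the level from above, firmly enough to seat it flat on the slab, and do not let go: the program ends while you keep pressing, with the bubble still centred.

Things in the scene. Friction and masses are not known exactly. Their poses are not given: they have to be found in the camera images.
- level: Aluminium spirit level, a straight bar 220 mm long, 26 mm wide, 44 mm tall, with black end caps and a yellowish vial in a window in the middle of its top; 0.35 kg. Lies on the worktop at the start, flat face down. Origin: centre of its underside; x along its length, z up. It may be gripped across its width and pressed anywhere on its top (the window is closed flush at 44 mm).
- bubble (a joint): Place of the bubble along the level's vial, m, positive towards the level's own +x end, 0 centred. It runs to the higher end, 10 mm for each degree of tilt, within 15.5 mm either way, and needs about 1.5 s to settle. The 14 mm long pale bubble stands between the vial's two black lines when within 2 mm of 0.
- slab: Marble slab, 200 mm (x, fore and aft) x 370 mm (y, left to right) x 20 mm thick, 3.9 kg, loose. Its underside lies on a rubber rib of each jack; the two ribs are 334 mm apart, 18 mm in from the slab's ends. Origin: centre of its underside, about 35 to 37 mm over the worktop at the start, 37.5 to 39.5 mm when the low end has been raised level with the other; z up.
- jack_a: One of two identical screw jacks, one under each end of the slab (which of the two stands left and which right differs from start to start). Origin: centre of its base's underside on the worktop, on the axis of its upright screw, 30 mm outside the slab's end; x and y run as the slab's. Base 170 mm (x) x 130 mm (y), guide pins up to 54 mm at 66 mm before and behind the screw. The ribs stand 31 mm high at knob value 0.
- jack_a_knob (a joint): Turn of jack_a's knob, rad, 0 to 6.5. It grows as the knob turns clockwise seen from above, which raises the jack's end of the slab by 1.91 mm per rad (12 mm per turn); anticlockwise lowers it. Takes about 0.1 to 0.15 N m and stays where it is left.
- jack_a_grip (a point): Point on the axis of jack_a's knob at half its height, 87 mm over the worktop. The black ridged round knob is 38 mm across and 30 mm tall (72 to 102 mm over the worktop); it turns in place without rising, above the slab's top (about 50 to 60 mm), so fingers may pass over the slab's end.
- jack_b: The other jack, the same as jack_a in everything.
- jack_b_knob (a joint): Turn of jack_b's knob; same meaning as for jack_a.
- jack_b_grip (a point): Point on the axis of jack_b's knob at half its height, 87 mm over the worktop; same knob.
- jack_a_mark (a point): White index mark on the top of jack_a's knob, 9.5 mm from its axis, 103 mm over the worktop; turns with the knob.
- jack_b_mark (a point): White index mark on the top of jack_b's knob, 9.5 mm from its axis, 103 mm over the worktop; turns with the knob.
- salt_bowl: Bystander: small round wooden bowl, 71 mm across, 23 mm tall; origin under its centre.
- spice_jar: Bystander: spice jar, 47 mm across, 98 mm tall; origin under its centre.
- breakfast_cup: Bystander: cup with handle, 93 x 120 x 59 mm; origin under its centre.
- teaspoon: Bystander: teaspoon lying on the worktop, 132 mm long; origin under its centre.
Not all that is in view belongs to the job. Leave any yellow look-alike of the level alone.

How it is judged (in metres and radians):
On the way, in this order (a step that is already met when the one before it is completed fails the run):
1. the level lies flat on the slab, lengthwise across its middle, let go, with the bubble off centre (z of level in the frame of slab between 0.017 and 0.022 m and x of level in the frame of slab between -0.06 and 0.06 m and y of level in the frame of slab between -0.06 and 0.06 m and angle between the x axis of level and the y axis of slab, either way round below 0.15 rad and angle between the z axis of level and the z axis of slab, either way round below 0.01 rad and contact force between the fingers and level below 0.1 N and (value of joint bubble above 0.003 m or value of joint bubble below -0.003 m)), for 0.3 s.
2. the low end has been raised with its knob until the bubble rests centred, nothing touching the level (value of joint bubble between -0.002 and 0.002 m and velocity of joint bubble between -0.003 and 0.003 m/s and angle between slab's own z axis and vertical below 0.006 rad and contact force between the fingers and level below 0.1 N), for 0.3 s.
At the end, for the whole second after the job is handed in: Fingers still press the level (3 N or more; level on slab 6.5 to 40 N); it lies flat, lengthwise within 0.15 rad and 60 mm of the slab's middle; bubble within 2 mm of centre, slab within 0.006 rad of level; only one knob turned and that end raised (slab over 36.2 mm up); slab, bystanders in place (value of joint bubble between -0.002 and 0.002 m and angle between slab's own z axis and vertical below 0.006 rad and contact force between the fingers and level above 3 N and contact force between level and slab between 6.5 and 40 N and z of level in the frame of slab between 0.017 and 0.022 m and x of level in the frame of slab between -0.06 and 0.06 m and y of level in the frame of slab between -0.06 and 0.06 m and angle between the x axis of level and the y axis of slab, either way round below 0.15 rad and angle between the z axis of level and the z axis of slab, either way round below 0.01 rad and distance of slab from where it was at the start of the episode below 0.025 m and distance of each of salt_bowl, spice_jar, breakfast_cup, teaspoon from where it was at the start of the episode below 0.03 m and distance of any of jack_a_mark, jack_b_mark from where it was at the start of the episode below 0.0038 m and height (world z) of slab above 0.0362 m); the arm keeps its last pose, push and grip.
It fails at once if both jacks' knobs are turned, each by more than 0.4 rad (distance of each of jack_a_mark, jack_b_mark from where it was at the start of the episode above 0.0038 m).
It fails at once if the slab is shoved 25 mm or more (distance of slab from where it was at the start of the episode above 0.025 m).
It fails at once if a bystander is moved by 30 mm or more (distance of any of salt_bowl, spice_jar, breakfast_cup, teaspoon from where it was at the start of the episode above 0.03 m).
It also fails if it takes over 72 s, if anything falls off the work surface, if the arm or the gripper's body presses on something with over 40 N, if the wrist force passes 120 N, or if a joint passes its speed limit or range.

## Working session

There is one attempt and no reset: what is moved stays moved. The work goes in short steps, Python scripts to look and compute and a shell command to move; the robot and the scene stay as the last step left them, time stands still between calls to the robot, and variables do not carry over. Pictures are saved under pics/ and viewed, at most 10 in all, crops included, and the job is handed in when it is done.

```bash
mkdir -p pics; cat > h.py <<'E'
import numpy as np, cv2
from plant import bot
def ray(name,u,v,P=None):
    P=P or bot.camera_params(name); f=210/np.tan(np.radians(P["fovy"])/2)
    T=np.array(P["camera_from_world"]); R,t=T[:3,:3],T[:3,3]
    x,y=u-P["cx"],v-P["cy"]
    if name=="wrist":
        r=np.hypot(x,y); a=r/f; d=np.array([np.sin(a)*x/max(r,1e-9),np.sin(a)*y/max(r,1e-9),np.cos(a)])
    else: d=np.array([x/f,y/f,1])
    return -R.T@t, R.T@d
def onz(name,u,v,z,P=None):
    c,d=ray(name,u,v,P); return (c+d*(z-c[2])/d[2]).round(1)
E
python3 - <<'E'
from h import *
a=bot.capture("scene");b=bot.capture("top")
cv2.imwrite("pics/s.png",a);cv2.imwrite("pics/t.png",b)
o=bot.get_obs();print(o["tool_pos"],o["tcp_rot"],o["time"],o["contact_force"])
for n in("scene","top"):
    P=bot.camera_params(n);print(P["fovy"],P["cx"],P["cy"],np.round(P["camera_from_world"],3).tolist())
E
```

```text
[131.16150987 508.00017284 243.11531876] [-3.14024061e+00 -1.73429239e-04  2.88877321e+00] 0.1 [-0.15464842 -0.13802598 -0.08102375]
47.370017374831264 287.0899966149546 212.7150927029389 [[0.836, -0.548, -0.02, -449.801], [-0.383, -0.558, -0.736, 260.853], [0.392, 0.623, -0.677, 1434.937], [0.0, 0.0, 0.0, 1.0]]
49.838712887369006 279.1290779181362 214.155905308917 [[0.026, -1.0, 0.005, -59.054], [-0.986, -0.026, -0.164, 541.182], [0.164, -0.001, -0.986, 1517.451], [0.0, 0.0, 0.0, 1.0]]
```

View pics/s.png

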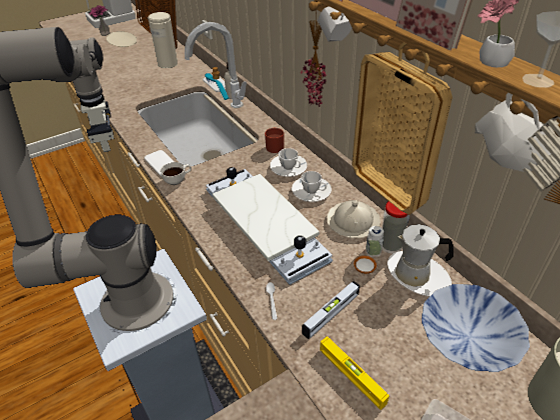

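View pics/t.png

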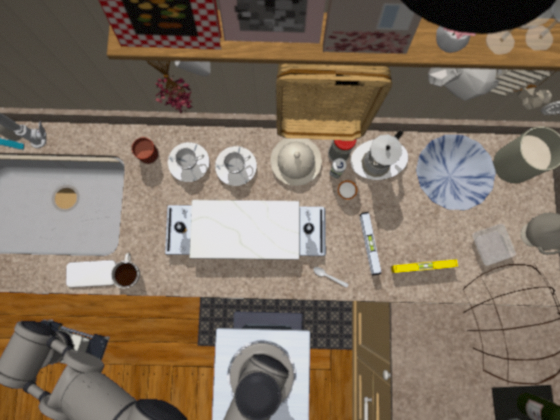

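The top view shows the level from (365,213) to (376,273), the slab spanning (191–299, 201–258), and the knobs at about (181,227) and (309,229). The yellow look-alike is at (425,266). I'll convert these pixels to positions.

```bash
python3 - <<'E'
from h import *
for n,u,v,z in [("top",366,213,44),("top",375,273,44),("top",370.5,243,44),("scene",331,310,44),("top",181,227,102),("top",309,229,102),("scene",232,172,102),("scene",300,241,102),("top",191,201,57),("top",299,202,57),("top",299,258,57),("top",190,257,57),("top",347,190,20),("top",313,270,5),("top",347,286,5),("top",339,165,98),("top",425,266,44)]:
    print(n,u,v,onz(n,u,v,z))
P=bot.camera_params("wrist");print(P["fovy"],P["cx"],P["cy"],np.round(P["camera_from_world"],3).tolist())
E
```

```text
top 366 213 [ 554.8 -345.4   44. ]
top 375 273 [ 349.3 -374.8   44. ]
top 370.5 243 [ 450.9 -360.3   44. ]
scene 331 310 [ 437.6 -379.1   44. ]
top 181 227 [481.3 278.8 102. ]
top 309 229 [ 485.9 -144.9  102. ]
scene 232 172 [478.1 266.4 102. ]
scene 300 241 [ 485.7 -155.2  102. ]
top 191 201 [578.3 259.7  57. ]
top 299 202 [ 584.8 -112.1   57. ]
top 299 258 [ 392.3 -115.7   57. ]
top 190 257 [386.  251.9  57. ]
top 347 190 [ 640.  -283.2   20. ]
top 313 270 [ 355.6 -167.6    5. ]
top 347 286 [ 303.8 -285.9    5. ]
top 339 165 [ 708.6 -243.9   98. ]
top 425 266 [ 377.4 -545.1   44. ]
65.70646984690485 275.46604720469793 207.29690513650579 [[0.251, 0.968, -0.002, -523.798], [0.925, -0.239, 0.294, -35.019], [0.284, -0.075, -0.956, 390.87], [0.0, 0.0, 0.0, 1.0]]
```

```bash
r='[[1,-0.5,0],[0,0,0],1]'; python3 -m pendant '[[[1,-0.5,0],[0,0,0],1],[[1,-0.5,0],[0,0,0],1],[[1,-0.5,0],[0,0,0],1],[[1,-0.5,0],[0,0,0],1],[[1,-0.5,0],[0,0,0],1],[[1,-0.5,0],[0,0,0],1],[[1,-0.5,0],[0,0,0],1],[[1,-0.5,0],[0,0,0],1],[[1,-0.5,0],[0,0,0],1],[[1,-0.5,0],[0,0,0],1]]'
python3 -m pendant '[[[0,-1,0],[0,0,0.4],1],[[0,-1,0],[0,0,0.4],1],[[0,-1,0],[0,0,0.4],1],[[0,-1,0],[0,0,0.4],1],[[0,-1,0],[0,0,0.4],1],[[0,-1,0],[0,0,0.4],1],[[0,-1,0],[0,0,0.4],1],[[0,-1,0],[0,0,0.5],1],[[0,-1,0],[0,0,0],1],[[0,-1,0],[0,0,0],1]]'
python3 -m pendant '[[[0,-1,0],[0,0,0],1],[[0,-1,0],[0,0,0],1],[[0,-1,0],[0,0,0],1],[[0,-1,0],[0,0,0],1],[[0,-1,0],[0,0,0],1],[[0,-1,0],[0,0,0],1],[[0,-1,0],[0,0,0],1],[[0,-1,0],[0,0,0],1],[[0,-1,0],[0,0,0],1],[[0,-1,0],[0,0,0],1]]'
python3 -m pendant '[[[0.2,-1,0],[0,0,0],1],[[0.2,-1,0],[0,0,0],1],[[0.1,-1,0],[0,0,0],1],[[0,-0.9,0],[0,0,0],1],[[0,0,-0.3],[0,0,0],1],[[0,0,-0.6],[0,0,0],1],[[0,0,-0.6],[0,0,0],1],[[0,0,0],[0,0,0],1],[[0,0,0],[0,0,0],1],[[0,0,0],[0,0,0],1]]'
python3 - <<'E'
from h import *
o=bot.get_obs();print(o["tool_pos"],o["tcp_rot"],o["joint_positions"],o["time"])
cv2.imwrite("pics/w1.png",bot.capture("wrist"))
E
```

```text
time: 0.93
tool_pos: [432.5, 357.2, 243.4]
tcp_rot: [-3.141, -0.001, 2.889]
contact_force: [0.5, 0.9, -0.5]
grip_width: 91.8
finger_force: 0.0
time: 1.77
tool_pos: [430.8, 57.0, 243.6]
tcp_rot: [3.141, -0.0, -2.998]
contact_force: [0.4, 0.4, -0.3]
grip_width: 91.8
finger_force: 0.0
time: 2.6
tool_pos: [430.9, -243.1, 243.4]
tcp_rot: [3.141, -0.0, -2.999]
contact_force: [0.3, 0.0, -0.7]
grip_width: 92.0
finger_force: 0.0
time: 3.43
tool_pos: [446.6, -358.6, 199.5]
tcp_rot: [-3.141, 0.001, -2.998]
contact_force: [0.2, 0.1, 1.4]
grip_width: 91.9
finger_force: 0.0
[ 446.62932664 -358.59949973  199.51623942] [-3.14100492e+00  5.14502068e-04 -2.99802843e+00] [-8.10334499e-01  4.65444972e-01  1.45772903e+00  8.48984985e-05
  1.21764161e+00 -2.52472423e+00] 3.4333
```

View pics/w1.png

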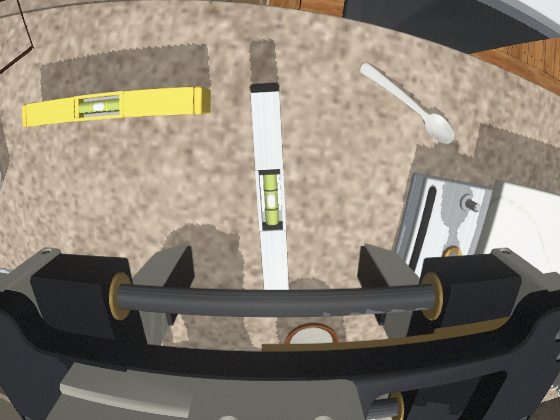

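The wrist view shows the vial window centred at (270,200), the near end cap at (265,87), and the salt bowl beyond the jaws.

```bash
python3 - <<'E'
from h import *
for u,v in [(270.5,172),(271,229),(270.5,200),(265,88),(274,287)]: print(u,v,onz("wrist",u,v,44))
print(onz("wrist",310,330,23))
E
```

```text
270.5 172 [ 423.5 -366.9   44. ]
271 229 [ 479.2 -358.6   44. ]
270.5 200 [ 450.2 -363.2   44. ]
265 88 [ 347.9 -382.6   44. ]
274 287 [ 543.8 -346.5   44. ]
[ 612.8 -292.3   23. ]
```

```bash
python3 -m pendant '[[[0.14,-0.14,-0.5],[0,0,0.35],1],[[0,0,-1],[0,0,0],1],[[0,0,-1],[0,0,0],1],[[0,0,-1],[0,0,0],1],[[0,0,-1],[0,0,0],1],[[0,0,-0.9],[0,0,0],1],[[0,0,-0.4],[0,0,0],1],[[0,0,0],[0,0,0],1],[[0,0,0],[0,0,0],-1],[[0,0,0],[0,0,0],-1]]'
python3 -m pendant '[[[0,0,0],[0,0,0],-1],[[0,0,0],[0,0,0],-1],[[0,0,0],[0,0,0],-1],[[0,0,0],[0,0,0],-1],[[0,0,0],[0,0,0],-1],[[0,0,0],[0,0,0],-1],[[0,0,0.4],[0,0,0],-1],[[0,0,0.8],[0,0,0],-1],[[0,0,1],[0,0,0],-1],[[0,0,1],[0,0,0],-1]]'
```

```text
time: 4.32
tool_pos: [451.6, -363.9, 26.8]
tcp_rot: [-3.139, 0.002, -2.956]
contact_force: [-0.2, -0.4, 0.7]
grip_width: 82.6
finger_force: 0.0
time: 5.15
tool_pos: [450.2, -362.5, 122.2]
tcp_rot: [3.141, -0.001, -2.956]
contact_force: [0.6, -0.6, -0.2]
grip_width: 16.4
finger_force: 0.0
```

The fingers were still closing when the lift began, because they travel only about 6.6 mm per row. I'll reopen part way, go down again and wait longer.

```bash
python3 -m pendant '[[[0,0,0],[0,0,0],0.4],[[0,0,0],[0,0,0],0.4],[[0,0,0],[0,0,0],0.4],[[0,0,0],[0,0,0],0.4],[[0,0,0],[0,0,0],0.4],[[0,0,-0.2],[0,0,0],0.4],[[0,0,-1],[0,0,0],0.4],[[0,0,-1],[0,0,0],0.4],[[0,0,-0.7],[0,0,0],0.4],[[0,0,-0.35],[0,0,0],0.4]]'
python3 -m pendant '[[[0,0,0],[0,0,0],-1],[[0,0,0],[0,0,0],-1],[[0,0,0],[0,0,0],-1],[[0,0,0],[0,0,0],-1],[[0,0,0],[0,0,0],-1],[[0,0,0],[0,0,0],-1],[[0,0,0],[0,0,0],-1],[[0,0,0],[0,0,0],-1],[[0,0,0],[0,0,0],-1],[[0,0,0],[0,0,0],-1]]'
```

```text
time: 5.98
tool_pos: [448.9, -361.2, 19.4]
tcp_rot: [3.136, -0.003, -2.956]
contact_force: [-0.7, 0.6, -0.2]
grip_width: 63.9
finger_force: 0.0
time: 6.82
tool_pos: [450.8, -363.1, 24.1]
tcp_rot: [-3.141, 0.001, -2.956]
contact_force: [-0.7, 1.5, 6.4]
grip_width: 25.7
finger_force: 30.0
```

```bash
python3 -m pendant '[[[0,0,0.4],[0,0,0],-1],[[0,0,0.8],[0,0,0],-1],[[0,0,1],[0,0,0],-1],[[0,0,1],[0,0,0],-1],[[0,0,1],[0,0,-0.5],-1],[[0,0,0.5],[0,0,-0.8],-1],[[0.1,0.5,0],[0,0,-0.8],-1],[[0.1,0.9,0],[0,0,-0.8],-1],[[0.1,0.9,0],[0,0,-0.8],-1],[[0.1,0.9,0],[0,0,-0.8],-1]]'
python3 -m pendant '[[[0.1,0.9,0],[0,0,-0.8],-1],[[0.1,0.9,0],[0,0,-0.8],-1],[[0.1,0.9,0],[0,0,-0.8],-1],[[0.1,0.9,0],[0,0,-0.8],-1],[[0.1,0.9,0],[0,0,-0.8],-1],[[0.1,0.9,0],[0,0,-0.8],-1],[[0.1,0.9,0],[0,0,-0.8],-1],[[0.1,0.9,0],[0,0,-0.8],-1],[[0,0.9,0],[0,0,-0.8],-1],[[0,0.9,0],[0,0,-0.8],-1]]'
python3 -m pendant '[[[0,0.9,0],[0,0,-0.8],-1],[[0,0.9,0],[0,0,-0.8],-1],[[0,0.6,-0.3],[0,0,-0.4],-1],[[0,0.2,-0.6],[0,0,0],-1],[[0,0,-0.6],[0,0,0],-1],[[0,0,-0.4],[0,0,0],-1],[[0,0,-0.1],[0,0,0],-1],[[0,0,0],[0,0,0],-1],[[0,0,0],[0,0,0],-1],[[0,0,0],[0,0,0],-1]]'
python3 - <<'E'
from h import *
cv2.imwrite("pics/w2.png",bot.capture("wrist")); s=bot.capture("scene")
cv2.imwrite("pics/s2.png",cv2.resize(s[150:300,190:350],None,fx=4,fy=4,interpolation=2))
E
```

```text
time: 7.65
tool_pos: [461.9, -265.6, 164.3]
tcp_rot: [3.141, -0.001, 2.781]
contact_force: [0.2, -0.1, -3.6]
grip_width: 25.8
finger_force: 29.9
time: 8.48
tool_pos: [486.0, 4.5, 164.4]
tcp_rot: [-3.141, -0.0, 1.822]
contact_force: [-0.3, -0.1, -3.0]
grip_width: 25.8
finger_force: 29.9
time: 9.32
tool_pos: [487.1, 81.0, 105.2]
tcp_rot: [3.14, -0.0, 1.586]
contact_force: [-0.7, -0.5, -3.0]
grip_width: 26.0
finger_force: 29.9
```

View pics/w2.png

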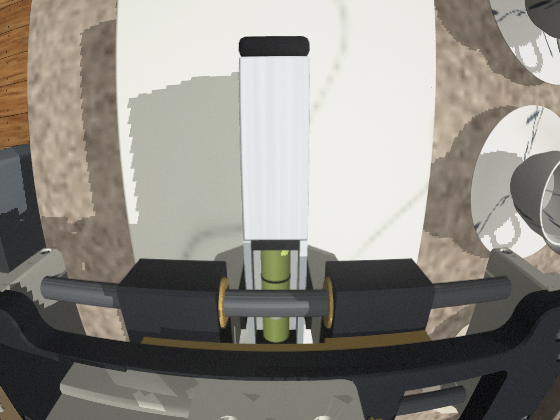

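```bash
python3 -m pendant '[[[0,-0.35,-0.2],[0,0,0],-1],[[0,0,-0.2],[0,0,0],-1],[[0,0,-0.2],[0,0,0],-1],[[0,0,-0.1],[0,0,0],-1],[[0,0,-0.03],[0,0,0],-1],[[0,0,0],[0,0,0],-1],[[0,0,-0.02],[0,0,0],-1],[[0,0,0],[0,0,0],-1],[[0,0,0],[0,0,0],-1],[[0,0,0],[0,0,0],-1]]'
```

```text
time: 10.25
tool_pos: [486.6, 70.7, 81.9]
tcp_rot: [3.141, 0.0, 1.587]
contact_force: [0.2, -0.1, -3.8]
grip_width: 25.8
finger_force: 29.9
```

```bash
python3 -m pendant '[[[0,0,-0.03],[0,0,0],-1],[[0,0,0],[0,0,0],-1],[[0,0,-0.03],[0,0,0],-1],[[0,0,0],[0,0,0],-1],[[0,0,0],[0,0,0],-1],[[0,0,0],[0,0,0],-1],[[0,0,0],[0,0,0],-1],[[0,0,0],[0,0,0],-1],[[0,0,0],[0,0,0],-1],[[0,0,0],[0,0,0],-1]]'
```

```text
time: 11.08
tool_pos: [486.6, 70.5, 80.1]
tcp_rot: [3.141, 0.0, 1.587]
contact_force: [-1.5, -2.7, 2.3]
grip_width: 25.6
finger_force: 30.0
```

```bash
python3 -m pendant '[[[0,0,0],[0,0,0],0.3],[[0,0,0],[0,0,0],0.3],[[0,0,0],[0,0,0],0.3],[[0,0,0],[0,0,0],0.3],[[0,0,0],[0,0,0],0.3],[[0,0,0.3],[0,0,0],0.3],[[0,0,0.6],[0,0,0],0.3],[[0,0,1],[0,0,0],0.3],[[0,0,1],[0,0,0],0.3],[[0,0,1],[0,0,0],0.3]]'
python3 -m pendant '[[[0,0,0.5],[0,0,0],0.3],[[0,0,0],[0,0,0],0.3],[[0,0,0],[0,0,0],0.3],[[0,0,0],[0,0,0],0.3],[[0,0,0],[0,0,0],0.3],[[0,0,0],[0,0,0],0.3],[[0,0,0],[0,0,0],0.3],[[0,0,0],[0,0,0],0.3],[[0,0,0],[0,0,0],0.3],[[0,0,0],[0,0,0],0.3]]'
python3 - <<'E'
from h import *
P=bot.camera_params("wrist");im=bot.capture("wrist");cv2.imwrite("pics/w3.png",im)
import json;P={k:(np.array(v).tolist()) for k,v in P.items()};json.dump(P,open("P3.json","w"))
v=cv2.resize(im[140:270,220:320],None,fx=4,fy=4,interpolation=2)
cv2.imwrite("pics/w3b.png",np.hstack([cv2.resize(im,(448,336)),cv2.resize(v,(258,336))]))
E
```

```text
time: 11.92
tool_pos: [486.2, 70.7, 198.8]
tcp_rot: [-3.142, -0.0, 1.587]
contact_force: [0.1, 0.5, 0.9]
grip_width: 60.1
finger_force: 0.0
time: 12.75
tool_pos: [486.5, 70.6, 211.7]
tcp_rot: [-3.141, 0.0, 1.587]
contact_force: [0.1, -0.4, 0.6]
grip_width: 59.9
finger_force: 0.0
```

View pics/w3b.png

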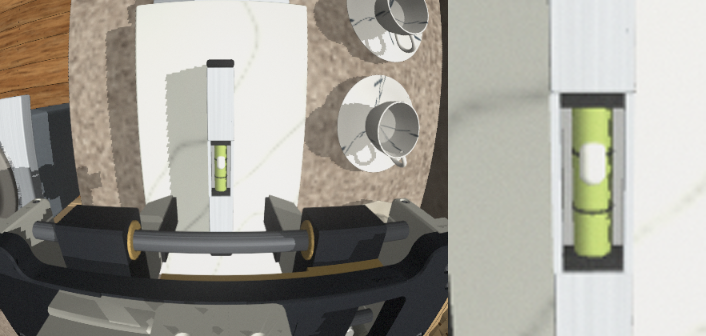

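The bubble stands about 5.7 mm towards image-up (+y), so the right end (−y) looks low. I'll measure it by mask now that it has settled, and locate the right knob.

```bash
cat >> h.py <<'E'
def bubble(im,P,x0,y0,z=98):
    """vial: rectify top of the level about (x0,y0) along y, 4 px/mm, by rays"""
    f=210/np.tan(np.radians(P["fovy"])/2);T=np.array(P["camera_from_world"])
    ys=np.arange(y0+45,y0-45,-.25);xs=np.arange(x0-15,x0+15,.25)
    Y,X=np.meshgrid(ys,xs,indexing="ij");p=np.stack([X,Y,np.full_like(X,z),np.ones_like(X)],-1)@T.T
    r=np.hypot(p[...,0],p[...,1]);k=f*np.arctan2(r,p[...,2])/np.maximum(r,1e-9)
    return cv2.remap(im,(P["cx"]+k*p[...,0]).astype("f4"),(P["cy"]+k*p[...,1]).astype("f4"),2)
def report(g):
    h=cv2.cvtColor(g,cv2.COLOR_BGR2HSV); m=(h[...,0]>25)&(h[...,0]<45)&(h[...,1]>70)&(h[...,2]>50)
    c=int(np.median(np.where(m)[1])); s=h[:,c-6:c+7].astype(float).mean(1)
    rows=np.where(m.sum(1)>4)[0]; r0,r1=rows.min(),rows.max()
    b=np.where(s[r0:r1,1]<90)[0]+r0
    d=np.where(s[r0:r1,2]<105)[0]+r0
    print("vial rows",r0,r1,"col",c,"bubble",b.min() if len(b) else 0,b.max() if len(b) else 0,"dark",d.tolist())
E
python3 - <<'E'
from h import *
P=bot.camera_params("wrist");im=bot.capture("wrist")
g=bubble(im,P,486,70);report(g)
s=bot.capture("scene");t=bot.capture("top");cv2.imwrite("pics/s3.png",s)
a=cv2.resize(s[160:290,190:340],None,fx=3,fy=3,interpolation=2)[:390]
b=cv2.resize(t[190:270,155:335],None,fx=2.4,fy=2.4,interpolation=2)
b=cv2.resize(t[195:265,280:340],(334,390),interpolation=2)
cv2.imwrite("pics/m3.png",np.hstack([a,b,cv2.resize(g,(130,390))])[:, -800:])
E
```

```text
vial rows 84 283 col 56 bubble 84 282 dark []
```

View pics/m3.png

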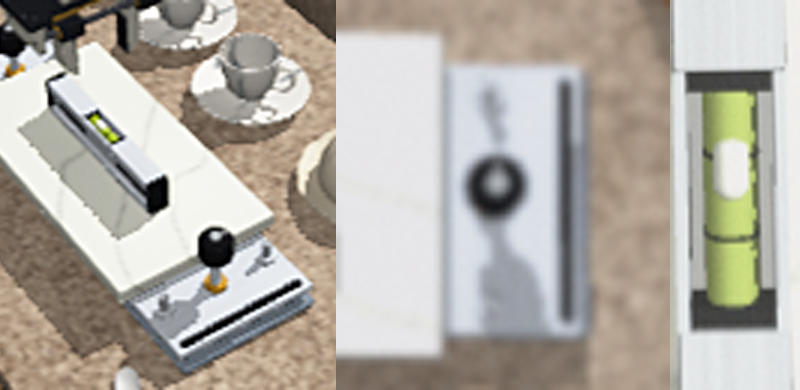

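The rectified vial has its lines at rows 155 and 238 and the bubble centred at 169. That is 6.3 mm towards +y, so the right end is low by about 3.7 mm, or about 1.9 rad of clockwise knob turn. I'll move above the right knob for a close look.

```bash
python3 -m pendant '[[[0,-0.6,0.4],[0,0,0],0.3],[[0,-0.9,0.5],[0,0,0],0.3],[[0,-0.9,0.4],[0,0,0],0.3],[[0,-0.9,0],[0,0,0],0.3],[[0,-0.9,0],[0,0,0],0.3],[[0,-0.9,0],[0,0,0],0.3],[[0,-0.9,0],[0,0,0],0.3],[[0,-0.9,0],[0,0,0],0.3],[[0,-0.4,0],[0,0,0],0.3],[[0,0,0],[0,0,0],0.3]]'
python3 - <<'E'
from h import *
P=bot.camera_params("wrist");im=bot.capture("wrist");cv2.imwrite("pics/w4.png",im)
m=(im.max(2)<60).astype(np.uint8);m[280:]=0
n,l,st,c=cv2.connectedComponentsWithStats(m)
for i in range(1,n):
    if st[i,4]>150: print(st[i],c[i].round(1),onz("wrist",*c[i],102,P))
E
```

```text
time: 13.78
tool_pos: [486.4, -150.6, 250.8]
tcp_rot: [3.142, 0.001, 1.584]
contact_force: [-0.5, 0.4, -0.6]
grip_width: 59.4
finger_force: 0.0
[ 532    0   28   75 1260] [545.5  32.2] [789.5  52.4 102. ]
[  69   23   33  123 3479] [84.5 85.1] [296.5 -36.9 102. ]
[266  69  28  11 255] [278.4  74.2] [486.1 -38.9 102. ]
[261 167  34  41 234] [273.3 192.1] [ 482.9 -145.3  102. ]
[  0 211  71  45 839] [ 33.2 226.6] [ 199.6 -187.3  102. ]
[216 212  65   7 157] [243.6 213.5] [ 455.3 -166.4  102. ]
[ 376  243  132   37 2101] [428.5 268.8] [ 652.3 -227.8  102. ]
[203 247  19  33 383] [214.  266.7] [ 423.8 -223.4  102. ]
[330 247  19  33 389] [336.9 266.8] [ 547.8 -221.9  102. ]
[  45  256  131   24 1982] [123.6 269.2] [ 320.8 -232.4  102. ]
```

View pics/w4.png

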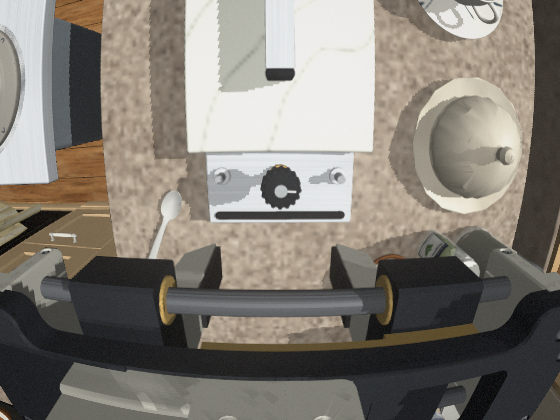

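The knob disc is centred at (281,187) and about 40 px across, which fits 38 mm. Its position is about (490,−141), agreeing with the top view. I'll descend and grip.

```bash
python3 -m pendant '[[[0.1,0.27,-0.4],[0,0,0],0.3],[[0,0,-0.8],[0,0,0],0.3],[[0,0,-1],[0,0,0],0.3],[[0,0,-1],[0,0,0],0.3],[[0,0,-0.9],[0,0,0],0.3],[[0,0,-0.7],[0,0,0],0.3],[[0,0,-0.5],[0,0,0],0.3],[[0,0,-0.2],[0,0,0],0.3],[[0,0,0],[0,0,0],0.3],[[0,0,0],[0,0,0],0.3]]'
python3 -m pendant '[[[0,0,0],[0,0,0],-0.5],[[0,0,0],[0,0,0],-0.5],[[0,0,0],[0,0,0],-0.5],[[0,0,0],[0,0,0],-0.5],[[0,0,0],[0,0,0],-0.5],[[0,0,0],[0,0,0],-0.5],[[0,0,0],[0,0,0],-0.5],[[0,0,0],[0,0,0],-0.5],[[0,0,0],[0,0,0],-0.5],[[0,0,0],[0,0,0],-0.5]]'
```

```text
time: 14.67
tool_pos: [489.9, -139.6, 86.5]
tcp_rot: [3.141, 0.0, 1.588]
contact_force: [0.0, 0.2, 0.2]
grip_width: 59.4
finger_force: 0.0
time: 15.5
tool_pos: [490.9, -140.5, 86.8]
tcp_rot: [3.138, 0.001, 1.587]
contact_force: [5.6, 1.6, 1.2]
grip_width: 37.5
finger_force: 30.0
```

```bash
python3 -m pendant '[[[0,0,0],[0,0,-0.5],-0.5],[[0,0,0],[0,0,-0.9],-0.5],[[0,0,0],[0,0,-0.9],-0.5],[[0,0,0],[0,0,-0.9],-0.5],[[0,0,0],[0,0,-0.9],-0.5],[[0,0,0],[0,0,-0.9],-0.5],[[0,0,0],[0,0,-0.9],-0.5],[[0,0,0],[0,0,-0.9],-0.5],[[0,0,0],[0,0,-0.9],-0.5],[[0,0,0],[0,0,-0.3],-0.5]]'
python3 -m pendant '[[[0,0,0],[0,0,-0.9],-0.5],[[0,0,0],[0,0,-0.9],-0.5],[[0,0,0],[0,0,-0.9],-0.5],[[0,0,0],[0,0,-0.9],-0.5],[[0,0,0],[0,0,-0.9],-0.5],[[0,0,0],[0,0,-0.9],-0.5],[[0,0,0],[0,0,-0.9],-0.5],[[0,0,0],[0,0,-0.9],-0.5],[[0,0,0],[0,0,-0.6],-0.5],[[0,0,0],[0,0,0],-0.5]]'
python3 - <<'E'
from h import *
s=bot.capture("scene");t=bot.capture("top")
a=cv2.resize(s[160:290,190:340],None,fx=3,fy=3,interpolation=2);b=cv2.resize(t[195:265,200:290],(390,300),interpolation=2)
b=np.vstack([b,np.zeros((90,390,3),np.uint8)]);g=np.hstack([a,b])[:,:800]
cv2.imwrite("pics/m4.png",g)
E
```

```text
time: 16.33
tool_pos: [493.9, -142.0, 86.9]
tcp_rot: [3.133, -0.006, 0.621]
contact_force: [16.3, -4.4, -9.0]
grip_width: 37.5
finger_force: 30.0
time: 17.17
tool_pos: [494.5, -145.1, 86.9]
tcp_rot: [3.137, -0.014, -0.314]
contact_force: [14.6, -18.8, -14.4]
grip_width: 37.2
finger_force: 30.0
```

```bash
python3 -m pendant '[[[0,0,0],[0,0,0],0.3],[[0,0,0],[0,0,0],0.3],[[0,0,0],[0,0,0],0.3],[[0,0,0],[0,0,0],0.3],[[0,0,0],[0,0,0],0.3],[[0,0,0.5],[0,0,0],0.3],[[0,0,1],[0,0,0],0.3],[[0,0,1],[0,0,0.5],0.3],[[0,0,1],[0,0,0.9],0.3],[[0,0,0.7],[0,0,0.9],0.3]]'
python3 -m pendant '[[[0,0.3,0],[0,0,0.9],0.3],[[0,0.6,0],[0,0,0.9],0.3],[[0,0.8,0],[0,0,0.9],0.3],[[0,0.8,0],[0,0,0.9],0.3],[[0,0.8,0],[0,0,0.9],0.3],[[0,0.8,0],[0,0,0.9],0.3],[[0,0.8,0],[0,0,0.9],0.3],[[0,0.8,0],[0,0,0.9],0.3],[[0,0.8,0],[0,0,0.9],0.3],[[0,0.5,0],[0,0,0.9],0.3]]'
python3 -m pendant '[[[0,0,0],[0,0,0.9],0.3],[[0,0,0],[0,0,0.9],0.3],[[0,0,0],[0,0,0.9],0.3],[[0,0,0],[0,0,0.9],0.3],[[0,0,0],[0,0,0.9],0.3],[[0,0,0],[0,0,0],0.3],[[0,0,0],[0,0,0],0.3],[[0,0,0],[0,0,0],0.3],[[0,0,0],[0,0,0],0.3],[[0,0,0],[0,0,0],0.3]]'
python3 - <<'E'
from h import *
o=bot.get_obs();print(o["time"])
P=bot.camera_params("wrist");im=bot.capture("wrist");cv2.imwrite("pics/w5.png",im)
g=bubble(im,P,486,70,100)
cv2.imwrite("pics/m5.png",np.hstack([cv2.resize(g,(130,390)),cv2.resize(im,(520,390))]))
E
```

```text
time: 18.1
tool_pos: [489.9, -140.2, 214.7]
tcp_rot: [3.141, -0.002, -0.028]
contact_force: [0.5, -0.4, -0.4]
grip_width: 59.6
finger_force: 0.0
time: 18.93
tool_pos: [488.9, 72.0, 212.0]
tcp_rot: [-3.141, -0.0, 1.054]
contact_force: [-0.5, -0.2, -0.4]
grip_width: 59.8
finger_force: 0.0
time: 19.77
tool_pos: [489.4, 69.7, 211.9]
tcp_rot: [3.142, -0.0, 1.585]
contact_force: [-0.7, -0.8, 0.1]
grip_width: 59.7
finger_force: 0.0
19.7667
```

View pics/m5.png

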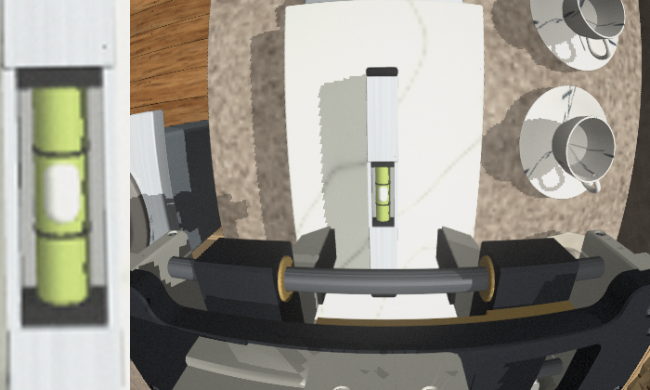

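The bubble now stands midway: lines at 151 and 235, bubble centre at 192.5. I'll shut the fingers and press down on the level's middle.

```bash
python3 -m pendant '[[[-0.1,0,0],[0,0,0],-1],[[0,0,0],[0,0,0],-1],[[0,0,0],[0,0,0],-1],[[0,0,-0.3],[0,0,0],-1],[[0,0,-0.5],[0,0,0],-1],[[0,0,-0.5],[0,0,0],-1],[[0,0,-0.5],[0,0,0],-1],[[0,0,-0.5],[0,0,0],-1],[[0,0,-0.3],[0,0,0],-1],[[0,0,0],[0,0,0],-1]]'
python3 -m pendant '[[[0,0,-0.1],[0,0,0],-1],[[0,0,-0.1],[0,0,0],-1],[[0,0,-0.05],[0,0,0],-1],[[0,0,-0.05],[0,0,0],-1],[[0,0,0],[0,0,0],-1],[[0,0,0],[0,0,0],-1],[[0,0,0],[0,0,0],-1],[[0,0,0],[0,0,0],-1],[[0,0,0],[0,0,0],-1],[[0,0,0],[0,0,0],-1]]'
```

```text
time: 20.65
tool_pos: [485.2, 69.7, 131.8]
tcp_rot: [-3.137, -0.0, 1.587]
contact_force: [-1.2, -0.3, 0.1]
grip_width: 1.0
finger_force: 0.0
time: 21.48
tool_pos: [486.6, 69.7, 125.0]
tcp_rot: [3.141, 0.0, 1.587]
contact_force: [-0.6, -0.4, 0.7]
grip_width: 0.6
finger_force: 0.0
```

```bash
python3 -m pendant '[[[0,0,-0.03],[0,0,0],-1],[[0,0,-0.03],[0,0,0],-1],[[0,0,-0.03],[0,0,0],-1],[[0,0,-0.03],[0,0,0],-1],[[0,0,-0.03],[0,0,0],-1],[[0,0,-0.03],[0,0,0],-1],[[0,0,0],[0,0,0],-1],[[0,0,0],[0,0,0],-1],[[0,0,0],[0,0,0],-1],[[0,0,0],[0,0,0],-1]]'
```

```text
time: 22.32
tool_pos: [486.6, 69.7, 119.6]
tcp_rot: [3.141, 0.0, 1.587]
contact_force: [1.2, -0.1, 0.3]
grip_width: 0.5
finger_force: 0.0
```

```bash
python3 -m pendant '[[[0,0,-0.03],[0,0,0],-1],[[0,0,-0.03],[0,0,0],-1],[[0,0,-0.03],[0,0,0],-1],[[0,0,0],[0,0,0],-1],[[0,0,0],[0,0,0],-1],[[0,0,0],[0,0,0],-1],[[0,0,0],[0,0,0],-1],[[0,0,0],[0,0,0],-1],[[0,0,0],[0,0,0],-1],[[0,0,0],[0,0,0],-1]]'
```

```text
time: 23.15
tool_pos: [486.8, 69.8, 118.9]
tcp_rot: [3.139, 0.0, 1.587]
contact_force: [-5.4, 0.4, 17.8]
grip_width: 0.3
finger_force: 9.5
```

```bash
python3 -m pendant '[[[0,0,0],[0,0,0],-1],[[0,0,0],[0,0,0],-1],[[0,0,0],[0,0,0],-1],[[0,0,0],[0,0,0],-1],[[0,0,0],[0,0,0],-1],[[0,0,0],[0,0,0],-1],[[0,0,0],[0,0,0],-1],[[0,0,0],[0,0,0],-1],[[0,0,0],[0,0,0],-1],[[0,0,0],[0,0,0],-1]]'
python3 - <<'E'
from h import *
im=bot.capture("wrist");s=bot.capture("scene")
cv2.imwrite("pics/m6.png",np.hstack([cv2.resize(im,(400,300)),cv2.resize(s[150:300,170:370],(400,300),interpolation=2)]))
E
```

```text
time: 23.98
tool_pos: [486.9, 69.7, 118.9]
tcp_rot: [3.139, 0.0, 1.587]
contact_force: [-5.3, 0.2, 19.8]
grip_width: 0.4
finger_force: 9.5
```

View pics/m6.png

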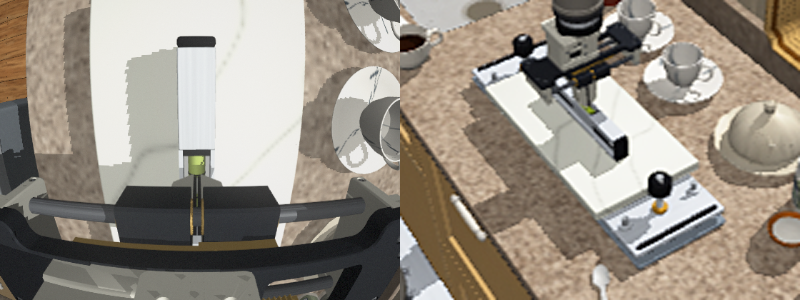

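The level lies flat on the slab with the fingertips pressing on its middle at a steady 20 N or so, and nothing else has been disturbed. I'll hand it in.

```bash
python3 -c "
from plant import bot
print(bot.close_job())"
```

```text
the job is handed in; nothing more can be done
None
```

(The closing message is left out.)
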